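# Refit a cooktop control knob and switch the zone off

## Robot

A 6-joint arm with a two-finger parallel gripper is mounted at the origin on the work surface. World frame = base frame: x ahead of the robot, y to its left, z up, the work surface at z = 0. Lengths are in m, angles in rad, forces in N, time in s.
With the tool pointing down it reaches from about 0.35 to 0.875 m from the base axis. Payload 4.2 kg.
Tool frame: the origin (TCP) lies at the very end of the fingers, on their centre line; the grasp point (between the pads) lies 19 mm behind it; z points along the fingers, y is the line along which they close (so a half turn about z gives the same grasp; the last joint's range is limited). The gripper opens to 85 mm and grips with 20 to 120 N. Pads are 22 mm wide; open, the fingers measure 114 mm over their backs; the gripper's body (76 mm by 85 mm) begins 54 mm behind the grasp point. The pads swing forward as they close: fully open they stand 13 mm farther back than shut.
Start: joints at [-0.998, 0.385, 0.008, 0, -1.194, -0.259], TCP at [0.193, -0.594, 0.231] pointing down, gripper open.
Joint ranges: [-3.14, 3.14], [-1.21, 2.06], [-1.07, 1.41], [-3.16, 2.05], [-2.99, -0.16], [-3.1, 3.1]. Speed limits (rad/s): [2.79, 2.79, 3.14, 3.14, 3.14, 3.14].

## Interface

Orientations are given as a unit quaternion [w, x, y, z].
In Python, from plant import readout, read_camera, camera_model, job_done gives the robot as it stands.
- The arm moves only by the tool arm_command, never from a script. Its argument "motion" is a list of rows, each a list of 7 numbers: the gripper's target within -1 to 1 (shut at 1, half-way at 0, fully open at -1), then the shift along the tool's x, y, z in m, then the turn, a rotation vector about the tool's x, y, z in degrees. In form: [[hand, dx, dy, dz, wx, wy, wz], ...]. A call has 1 to 10 rows; each row shifts and turns the commanded pose from where the row before left it, along the tool's axes as they then stand; what a row does not reach is not made up. A row lasts 1/12 s, in which the tool goes at most 41.7 mm and 7.16 degrees, less where a joint would pass 70% of its speed; a pose out of reach is approached as far as the arm can. A call with a gripper value outside its range is refused whole. The fingers move at their own pace and stop on an object; "squeeze" is the grip in N (left out, the last holds). Time passes only in rows, so rows that do not move let the fingers close. It gives the time, the measured TCP pose, the force, the opening and the grip force at its end, in the units of the state.
- readout.sense(): the state, without advancing time (a new reading comes with each control period).
- read_camera(name): name is "scene" or "top"; returns (picture, depth): 400x640x3 uint8, red, green, blue; 400x640 float32, m along the optical axis (not along the pixel's ray), 0 where there is no reading.
- camera_model(name): a dict with "intrinsics" (3x3 intrinsics, pixels), "dist" ([k1, k2, p1, p2, k3] as OpenCV has them; the pictures are not rectified), "rvec" (rotation vector, rad) and "tvec" (3), from world to camera coordinates, as OpenCV has them. Camera axes: x right, y down, z forward; pixel columns grow to the right and rows downward; lengths in m; the calibration is good to about 2 mm. A picture is of the moment at which its call begins. camera_model takes no time and is no camera call.
- job_done(): hands the job in; it is judged then, once.
The state is a dict: "time_s": time; "joint_pos": joint angles; "joint_velocities": joint speeds; "effort": joint torques, N m; "tool_pos": TCP position; "eef_rot": TCP orientation; "ft_force": force on the tool from outside, world axes, zero at the start; "torque": the same for the moment, N m; "grip_width": finger opening in m; "grip_force": force on a finger pad.
Only numpy, scipy, OpenCV 4.12 (cv2) and the standard library are available. Lean on these libraries where they do the work, as an engineer would, in place of code of your own. Each camera call takes 0.05 s, during which the arm holds its last target. There are 200 camera calls.

## Task

A control knob has come off the two-zone cooktop on the worktop, with its zone still switched on. Put the knob back on the bare spindle: press it down lightly and turn it slowly until the flat in its bore finds the flat on the spindle and it drops, stop turning and push it fully home there without forcing it, and only then turn it anticlockwise to off, so that its red pointer line faces the white off dot, and let go. Leave the other knob as it is, and the mug and jar where they stand.

Things in the scene. Friction and masses are not known exactly. Their poses are not given: they have to be found in the camera images.
- knob_mid (a point): The loose knob: black fluted cylinder, 39 mm in diameter, 34 mm tall, aluminium top disc, standing bore-down on the worktop, about 60 g. This point is its centre, 17 mm above its underside; x points along the red pointer line, z up. Fully home on the spindle, this point is 5 mm below spindle_tip and the underside 4 mm above the rosette
- knob: The same knob; origin amid its underside, at the mouth of its bore: 11 mm wide, 22 mm deep, mouth flared to 17 mm. The first 12 mm are round, the next 10 mm D-shaped, the flat on the pointer's side (+x). It slips 12 mm over the spindle and stands on its tip until the flats meet (within about 0.2 rad); then it sinks about 4 mm freely, and the last 6 mm need a push of 5 to 15 N past a spring clip
- knob_pointer (a point): Outer end of the red pointer line on the loose knob: on its top rim, 20 mm from its axis along its x, 34 mm above its underside
- spindle_tip (a point): Point on the axis of the bare spindle at the height of its tip: 89 mm above the worktop, 29 mm above the glass, 26 mm above the steel rosette (48 mm in diameter, 3 mm thick) it rises from. The point belongs to the fixed rosette and does not turn: z up, x towards this control's off dot. The spindle is an upright greased steel D-shaft, 10 mm in diameter, 7 mm across its flat, tip chamfered
- control: The bare control: rosette, scale and spindle; origin on the axis at the glass, x to the off dot. At off (a stop) the spindle's flat faces the off dot; it turns up to 4.5 rad clockwise (from above) from there. It stands 0.7 to 2.3 rad clockwise of off, unmeasured. It takes 0.03 N m to turn; a released knob may spring back a little. Over 25 N on its tip (40 N once the knob is home) breaks it
- off_dot (a point): White off dot of the bare control, printed on the glass 32 mm from the spindle's axis, on the side away from the robot; the six white dashes clockwise from it are the heat settings
- cooktop: Black glass cooktop, 520 x 290 mm, 60 mm high, fixed; origin at the centre of its underside, x along its length, away from the robot. The two controls sit 200 mm to -x of its centre and 70 mm to either side; which of them is bare varies. A lidded saucepan, 160 mm in diameter and 118 mm tall, stands on its rear zone, 340 mm from the controls
- other_knob (a joint): Angle of the fitted knob on the other control: 0 = off, grows clockwise; leave it alone
- other_knob_top (a point): Top centre of the fitted knob, 39 mm in diameter, 101 mm above the worktop
- mug_mid (a point): Blue mug on the worktop beside the cooktop, 82 mm in diameter, 92 mm tall; on its axis at half its height
- jar_mid (a point): Amber jar with a red lid on the worktop, 64 mm in diameter, 105 mm tall; on its axis, 50 mm up
- bore_end: The closed end of the bore inside the loose knob, 22 mm above its underside (origin at its middle): it rests on the spindle's tip when the knob is fully home. Not visible from outside

How it is judged:
By the outcome, as a careful person would: the job done as asked, in the order asked, and still so for the second after the job is handed in, with the robot touching nothing.
It also fails if it takes over 72 s, if anything falls off the work surface, if the arm or the gripper's body presses on something with over 40 N, if the wrist force passes 120 N, or if a joint passes its speed limit or range.

## Working session

There is one attempt and no reset: what is moved stays moved. The work goes in short steps, Python scripts to look and compute and a tool call to move; the robot and the scene stay as the last step left them, time stands still between calls to the robot, and variables do not carry over. Pictures are saved under pics/ and viewed, at most 10 in all, crops included, and the job is handed in when it is done.

Besides the shell and the picture viewer there is one more tool, called after "Call:" as name([rows], argument=value, ...), one row to a line, values as JSON. arm_command: Moves the arm, as the interface text tells. Its arguments: {"type":"object","properties":{"motion":{"type":"array","items":{"type":"array","items":{"type":"number"}}},"squeeze":{"type":"number"}},"required":["motion"]}

```bash
mkdir -p pics
cat > h.py <<'E'
import numpy as np, cv2
from plant import readout, read_camera, camera_model, job_done
def ray(name,uv,z):
    m=camera_model(name);K=np.array(m["intrinsics"],float);d=np.array(m["dist"],float)
    R=cv2.Rodrigues(np.array(m["rvec"],float))[0];t=np.array(m["tvec"],float).ravel()
    n=cv2.undistortPoints(np.array([[uv]],float),K,d)[0,0]
    C=-R.T@t;v=R.T@np.array([n[0],n[1],1]);return C+v*(z-C[2])/v[2]
def pix(name,p):
    m=camera_model(name)
    return cv2.projectPoints(np.array([p],float),np.array(m["rvec"],float),np.array(m["tvec"],float),np.array(m["intrinsics"],float),np.array(m["dist"],float))[0][0,0]
E
python3 - <<'E'
from h import *
for n in("scene","top"):
    p,d=read_camera(n);cv2.imwrite(f"pics/{n}0.png",p[:,:,::-1]);np.save(f"{n}0.npy",p);np.save(f"{n}0d.npy",d)
    m=camera_model(n);R=cv2.Rodrigues(np.array(m["rvec"],float))[0];print(n,-R.T@np.array(m["tvec"]).ravel(),m["intrinsics"])
print(readout.sense())
E
```

```text
scene [ 1.09367387 -0.59674712  0.64761355] [[406.04197798   0.         320.00328001]
 [  0.         406.04197798 206.60830284]
 [  0.           0.           1.        ]]
top [0.47089982 0.00434226 0.86903104] [[390.61141408   0.         322.51616965]
 [  0.         390.61141408 200.24107354]
 [  0.           0.           1.        ]]
{'time_s': 0.1, 'joint_pos': array([-9.98372212e-01,  3.85455825e-01,  6.79502481e-03, -4.29110583e-04,
       -1.19400502e+00, -2.58619764e-01]), 'joint_velocities': array([-0.00010837, -0.00074494,  0.00437438,  0.00159743, -0.00097442,
       -0.00018087]), 'effort': array([-8.20102050e-04, -3.93319559e+01,  1.88930708e+01,  4.19800356e+00,
       -2.57509637e-03,  1.15143393e-05]), 'tool_pos': array([ 0.19279675, -0.59398436,  0.23035897]), 'eef_rot': array([-1.94866619e-04, -1.56180961e-01,  9.87727996e-01,  9.35708086e-04]), 'ft_force': array([ 0.52070943, -0.39199503,  0.24071212]), 'torque': array([-0.04970224,  0.01309723, -0.00206806]), 'grip_force': 0.0, 'grip_width': 0.08540783696171106}
```

View pics/scene0.png

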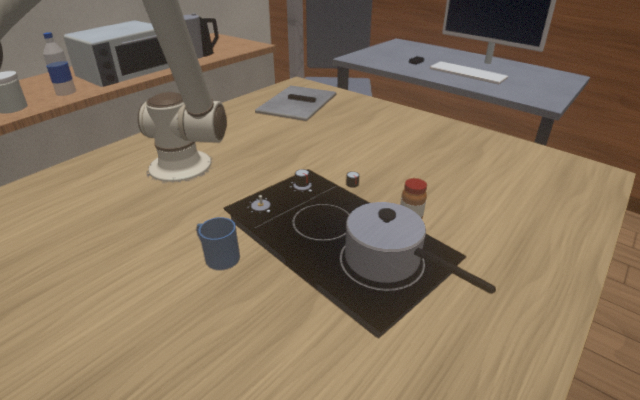

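View pics/top0.png

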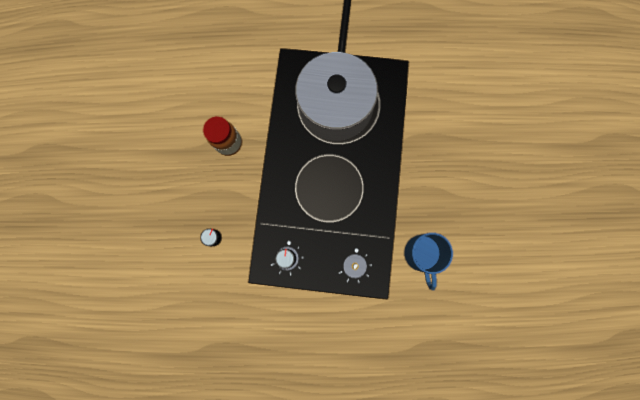

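The top view shows the loose knob at (209,237), the fitted knob at (286,259) and the bare spindle at (354,266) with its off dot at (356,250). The mug is at (428,253) and the jar at (220,133). The scene view agrees.

Run:
```python
from h import *
p=np.load("top0.npy").astype(int)
def cen(m,box):
    x0,x1,y0,y1=box;M=np.zeros(m.shape,np.uint8);M[y0:y1,x0:x1]=m[y0:y1,x0:x1]
    n,l,s,c=cv2.connectedComponentsWithStats(M,connectivity=8)
    return [(s[i,4],c[i].round(2),s[i,:4]) for i in range(1,n) if s[i,4]>2]
r,g,b=p[...,0],p[...,1],p[...,2]
grey=((p.max(2)-p.min(2))<40)&(p.mean(2)>120)
red=(r>g+40)&(r>b+40)&(r>120)
print("knob disc",cen(grey,(195,225,222,252)))
print("knob red",cen((r-b>60)&(r-g>60),(198,222,225,250)))
print("ctl grey",cen(grey,(330,380,240,290)))
print("oth grey",cen(grey,(265,310,235,280)))
big=np.hstack([cv2.resize(p[y:y+50,x:x+50].astype(np.uint8),(390,390),interpolation=cv2.INTER_CUBIC) for x,y in((185,212),(330,235))])
cv2.imwrite("pics/crop1.png",big[:,:,::-1])
```

```text
knob disc [(np.int32(182), array([208.1 , 237.02]), array([201, 229,  15,  16], dtype=int32))]
knob red [(np.int32(11), array([210.82, 231.09]), array([209, 228,   4,   7], dtype=int32))]
ctl grey [(np.int32(12), array([356.17, 250.  ]), array([355, 248,   4,   5], dtype=int32)), (np.int32(374), array([354.5 , 265.73]), array([344, 255,  22,  23], dtype=int32)), (np.int32(3), array([370.67, 264.67]), array([370, 264,   2,   2], dtype=int32)), (np.int32(5), array([340., 272.]), array([339, 271,   3,   3], dtype=int32)), (np.int32(4), array([347.5, 280. ]), array([347, 279,   2,   3], dtype=int32))]
oth grey [(np.int32(12), array([288.5, 242.5]), array([287, 241,   4,   4], dtype=int32)), (np.int32(39), array([293.69, 256.62]), array([285, 247,  13,  22], dtype=int32)), (np.int32(230), array([284.27, 258.63]), array([276, 250,  17,  18], dtype=int32)), (np.int32(4), array([271.5, 264.5]), array([271, 264,   2,   2], dtype=int32)), (np.int32(3), array([290., 274.]), array([290, 273,   1,   3], dtype=int32))]
```

View pics/crop1.png

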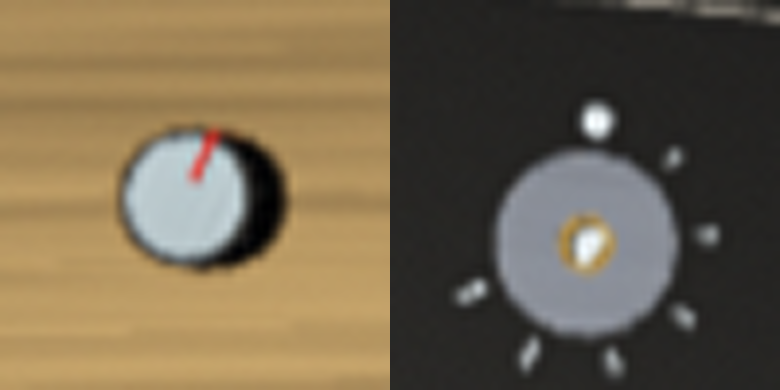

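```bash
cat >> h.py <<'E'
def tool():
    s=readout.sense();w,x,y,z=s["eef_rot"]
    from scipy.spatial.transform import Rotation as Ro
    return s,Ro.from_quat([x,y,z,w])
E
python3 - <<'E'
from h import *
p=np.load("top0.npy").astype(int)
crop=lambda cx,cy,x0,y0:(x0+(cx+.5)/7.8-.5,y0+(cy+.5)/7.8-.5)
k=ray("top",crop(184,199,185,212),.034);a=ray("top",crop(214,131,185,212),.034);b=ray("top",crop(195,180,185,212),.034)
print("knob",k,"ptr dir deg",np.degrees(np.arctan2(*(a-b)[[1,0]])),np.degrees(np.arctan2(*(a-k)[[1,0]])))
# rosette: ellipse fit on grey contour
g=(((p.max(2)-p.min(2))<60)&(p.mean(2)>85)).astype(np.uint8);M=np.zeros_like(g);M[253:280,340:368]=g[253:280,340:368]
c=max(cv2.findContours(M,0,1)[0],key=cv2.contourArea);e=cv2.fitEllipse(c);print(e)
ctl=ray("top",e[0],.063);od=ray("top",(356.2,250),.060);tip=ray("top",crop(586-390,243,330,235),.089)
print("ctl",ctl,"tip",tip,"off",od,"dist",np.linalg.norm((od-ctl)[:2]),"off deg",np.degrees(np.arctan2(*(od-ctl)[[1,0]])))
s,R=tool();print("knob from tool (tool axes)",R.inv().apply(k-s["tool_pos"]),np.arctan2(k[1],k[0]),np.arctan2(ctl[1],ctl[0]))
# knob via scene depth-free check: project
print(pix("scene",k),pix("scene",np.r_[ctl[:2],.089]))
E
```

```text
knob [0.50068749 0.2696282  0.034     ] ptr dir deg -20.709951967040745 -23.427039970519683
((354.69866943359375, 265.7107849121094), (22.316402435302734, 23.15771484375), 169.55442810058594)
ctl [ 0.438056   -0.04342538  0.063     ] tip [ 0.43910158 -0.04187171  0.089     ] off [ 0.46991699 -0.04732968  0.06      ] dist 0.032099311929440266 off deg -6.9863042987905795
knob from tool (tool axes) [-0.55933796  0.72611182  0.19769388] 0.4939835586102734 -0.09880919065311905
[352.58744456 174.02775301] [259.50269926 195.80330322]
```

Call:
arm_command([
  [-1, -0.0243, 0.0316, 0, 0, 0, 0],
  [-1, -0.0243, 0.0316, 0, 0, 0, 0],
  [-1, -0.0243, 0.0316, 0, 0, 0, 0],
  [-1, -0.0243, 0.0316, 0, 0, 0, 0],
  [-1, -0.0243, 0.0316, 0, 0, 0, 0],
  [-1, -0.0243, 0.0316, 0, 0, 0, 0],
  [-1, -0.0243, 0.0316, 0, 0, 0, 0],
  [-1, -0.0243, 0.0316, 0, 0, 0, 0],
  [-1, -0.0243, 0.0316, 0, 0, 0, 0],
  [-1, -0.0243, 0.0316, 0, 0, 0, 0],
])

```text
time_s: 0.93
tool_pos: [0.3263, -0.2171, 0.2312]
eef_rot: [0.0, -0.156, 0.988, 0.0]
ft_force: [1.2, -0.4, 0.0]
grip_width: 0.0853
grip_force: 0.0
```

Call:
arm_command([
  [-1, -0.0243, 0.0316, 0, 0, 0, 0],
  [-1, -0.0243, 0.0316, 0, 0, 0, 0],
  [-1, -0.0243, 0.0316, 0, 0, 0, 0],
  [-1, -0.0243, 0.0316, 0, 0, 0, 0],
  [-1, -0.0243, 0.0316, 0, 0, 0, 0],
  [-1, -0.0243, 0.0316, 0, 0, 0, 0],
  [-1, -0.0243, 0.0316, 0, 0, 0, 0],
  [-1, -0.0243, 0.0316, 0, 0, 0, 0],
  [-1, -0.0243, 0.0316, 0, 0, 0, 0],
  [-1, -0.0243, 0.0316, 0, 0, 0, 0],
])

```text
time_s: 1.77
tool_pos: [0.46, 0.1587, 0.2311]
eef_rot: [-0.0, -0.157, 0.988, -0.0]
ft_force: [0.7, -0.7, -0.3]
grip_width: 0.0852
grip_force: 0.0
```

Call:
arm_command([
  [-1, -0.0243, 0.0316, 0, 0, 0, 0],
  [-1, -0.0243, 0.0316, 0, 0, 0, 0],
  [-1, -0.0243, 0.0316, 0, 0, 0, 0],
  [-1, 0, 0, 0.004, 0, 0, -7],
  [-1, 0, 0, 0.004, 0, 0, -7],
  [-1, 0, 0, 0.004, 0, 0, -7],
  [-1, 0, 0, 0.004, 0, 0, -7],
  [-1, 0, 0, 0.004, 0, 0, -7],
  [-1, 0, 0, 0.004, 0, 0, -7],
  [-1, 0, 0, 0.004, 0, 0, -7],
])

```text
time_s: 2.6
tool_pos: [0.4999, 0.2692, 0.2026]
eef_rot: [-0.001, -0.554, 0.832, 0.0]
ft_force: [-0.5, 0.3, -0.2]
grip_width: 0.0855
grip_force: 0.0
```

Call:
arm_command([
  [-1, 0, 0, 0.004, 0, 0, -7],
  [-1, 0, 0, 0.004, 0, 0, -7],
  [-1, 0, 0, 0.004, 0, 0, -7],
  [-1, 0, 0, 0.004, 0, 0, -7],
  [-1, 0, 0, 0.004, 0, 0, -7],
  [-1, 0, 0, 0.004, 0, 0, -7],
  [-1, 0, 0, 0.004, 0, 0, -7],
  [-1, 0, 0, 0.004, 0, 0, -7],
  [-1, 0, 0, 0.004, 0, 0, -7],
  [-1, 0, 0, 0.004, 0, 0, -7],
])

```text
time_s: 3.43
tool_pos: [0.4999, 0.2692, 0.1626]
eef_rot: [0.0, 0.931, -0.364, -0.0]
ft_force: [0.0, 1.0, -0.7]
grip_width: 0.0857
grip_force: 0.0
```

Call:
arm_command([
  [-1, 0, 0, 0.004, 0, 0, -7],
  [-1, 0, 0, 0.004, 0, 0, -7],
  [-1, 0, 0, 0.004, 0, 0, -7],
  [-1, 0, 0, 0.004, 0, 0, -7],
  [-1, 0, 0, 0.004, 0, 0, -7],
  [-1, 0, 0, 0.004, 0, 0, -7],
  [-1, 0, 0, 0, 0, 0, 0],
])

```text
time_s: 4.02
tool_pos: [0.4995, 0.2688, 0.138]
eef_rot: [0.001, 1.0, -0.008, -0.001]
ft_force: [-1.4, 0.4, -0.3]
grip_width: 0.0855
grip_force: 0.0
```

Call:
arm_command([
  [-1, 0.001, 0, 0.022, 0, 0, 0],
  [-1, 0, 0, 0.022, 0, 0, 0],
  [-1, 0, 0, 0.022, 0, 0, 0],
  [-1, 0, 0, 0.022, 0, 0, 0],
  [-1, 0, 0, 0.022, 0, 0, 0],
  [-1, 0, 0, 0.02, 0, 0, 0],
  [-1, 0, 0, 0, 0, 0, 0],
], squeeze=40)

```text
time_s: 4.6
tool_pos: [0.4988, 0.2673, 0.0054]
eef_rot: [0.003, 1.0, -0.011, -0.003]
ft_force: [-0.1, -0.4, 0.0]
grip_width: 0.0856
grip_force: 0.0
```

Call:
arm_command([
  [1, 0, 0, 0, 0, 0, 0],
  [1, 0, 0, 0, 0, 0, 0],
  [1, 0, 0, 0, 0, 0, 0],
  [1, 0, 0, 0, 0, 0, 0],
  [1, 0, 0, 0, 0, 0, 0],
  [1, 0, 0, 0, 0, 0, 0],
  [1, 0, 0, 0, 0, 0, 0],
  [1, 0, 0, 0, 0, 0, 0],
], squeeze=40)

```text
time_s: 5.27
tool_pos: [0.502, 0.27, 0.011]
eef_rot: [-0.001, 1.0, -0.009, 0.001]
ft_force: [-1.2, -1.8, 6.6]
grip_width: 0.0373
grip_force: 40.0
```

Call:
arm_command([
  [-1, 0, 0, 0, 0, 0, 0],
  [-1, 0, 0, 0, 0, 0, 0],
  [-1, 0, 0, 0, 0, 0, 0],
  [-1, 0, 0, -0.009, 0, 0, 0],
  [-1, 0, 0, 0, 0, 0, 0],
  [1, 0, 0, 0, 0, 0, 0],
  [1, 0, 0, 0, 0, 0, 0],
  [1, 0, 0, 0, 0, 0, 0],
  [1, 0, 0, 0, 0, 0, 0],
  [1, 0, 0, 0, 0, 0, 0],
])

```text
time_s: 6.1
tool_pos: [0.5013, 0.2694, 0.0185]
eef_rot: [-0.0, 1.0, -0.009, 0.0]
ft_force: [0.7, -0.2, 2.3]
grip_width: 0.0374
grip_force: 40.2
```

Call:
arm_command([
  [1, 0, 0, 0, 0, 0, 0],
  [1, 0, 0, 0, 0, 0, 0],
  [1, 0, 0, 0, 0, 0, 0],
])

```text
time_s: 6.35
tool_pos: [0.5013, 0.2694, 0.0185]
eef_rot: [-0.0, 1.0, -0.009, 0.0]
ft_force: [-0.4, -0.1, 2.3]
grip_width: 0.0372
grip_force: 40.2
```

Call:
arm_command([
  [1, 0, 0, -0.03, 0, 0, 0],
  [1, 0, 0, -0.03, 0, 0, 0],
  [1, 0, 0, -0.03, 0, 0, 0],
  [1, 0, 0, -0.03, 0, 0, 0],
  [1, 0, 0, 0, 0, 0, 0],
])

```text
time_s: 6.77
tool_pos: [0.5042, 0.2716, 0.1446]
eef_rot: [-0.004, 1.0, -0.008, 0.005]
ft_force: [1.0, 1.8, -0.8]
grip_width: 0.0375
grip_force: 40.4
```

Run:
```python
from h import *
s,R=tool();t=s["tool_pos"];u=pix("scene",t);print(s["tool_pos"],s["ft_force"],u)
p,d=read_camera("scene");x,y=int(u[0])-25,int(u[1])-35
a=cv2.resize(p[y:y+50,x:x+50],(400,400),interpolation=cv2.INTER_CUBIC)
print("tcp in crop",(u-[x,y]+.5)*8, "2cm below",(pix("scene",t-[0,0,.0185])-[x,y]+.5)*8,"knob top",(pix("scene",t+[0,0,.0155])-[x,y]+.5)*8)
p,d=read_camera("top");u=pix("top",t);x,y=int(u[0])-25,int(u[1])-25
b=cv2.resize(p[y:y+50,x:x+50],(400,400),interpolation=cv2.INTER_CUBIC)
print("top tcp",(u-[x,y]+.5)*8)
cv2.imwrite("pics/crop2.png",np.hstack([a,b])[:,:,::-1])
```

```text
[0.50422385 0.2715896  0.14458512] [ 0.96818787  1.79037525 -0.81732549] [355.77298102 140.36594081]
tcp in crop [210.18384819 286.9275265 ] 2cm below [207.64202907 334.1125783 ] knob top [212.34040828 246.75981895]
top tcp [204.45238956 205.89890973]
```

View pics/crop2.png

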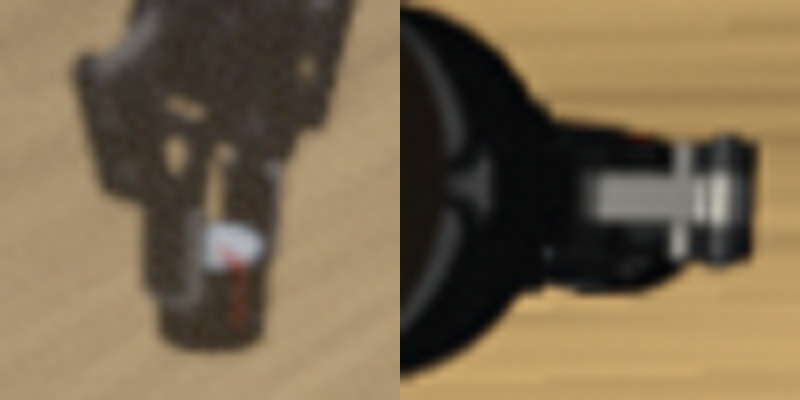

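The picture shows the knob held upright between the pads, with the tips about 18 mm above its underside. The top view is covered by the arm. Next I carry it over to the spindle.

Call:
arm_command([
  [1, 0, 0, -0.025, 0, 0, 0],
  [1, -0.0071, 0.0391, 0, 0, 0, 0],
  [1, -0.0071, 0.0391, 0, 0, 0, 0],
  [1, -0.0071, 0.0391, 0, 0, 0, 0],
  [1, -0.0071, 0.0391, 0, 0, 0, 0],
  [1, -0.0071, 0.0391, 0, 0, 0, 0],
  [1, -0.0071, 0.0391, 0, 0, 0, 0],
  [1, -0.0071, 0.0391, 0, 0, 0, 0],
  [1, -0.0071, 0.0391, 0, 0, 0, 0],
  [1, 0, 0, 0, 0, 0, 0],
])

```text
time_s: 7.7
tool_pos: [0.4349, -0.0472, 0.1613]
eef_rot: [0.001, 1.0, -0.013, -0.003]
ft_force: [0.5, -0.1, -0.2]
grip_width: 0.0373
grip_force: 40.5
```

Call:
arm_command([
  [1, 0, 0, 0, 0, 0, 6],
  [1, 0, 0, 0, 0, 0, 6],
  [1, 0, 0, 0, 0, 0, 6],
  [1, 0, 0, 0, 0, 0, 6],
  [1, 0, 0, 0, 0, 0, 6],
  [1, 0, 0, 0, 0, 0, 6],
  [1, 0, 0, 0, 0, 0, 6],
  [1, 0, 0, 0, 0, 0, 6],
  [1, 0, 0, 0, 0, 0, 6],
  [1, 0, 0, 0, 0, 0, 6],
])

```text
time_s: 8.53
tool_pos: [0.4377, -0.0423, 0.1616]
eef_rot: [0.001, 0.86, -0.51, -0.002]
ft_force: [-0.5, -1.0, -0.8]
grip_width: 0.0373
grip_force: 40.6
```

Call:
arm_command([
  [1, 0, 0, 0, 0, 0, 0],
  [1, 0, 0, 0, 0, 0, 0],
  [1, 0, 0, 0, 0, 0, 0],
  [1, 0, 0, 0, 0, 0, 0],
])

```text
time_s: 8.87
tool_pos: [0.4386, -0.0424, 0.1629]
eef_rot: [0.0, 0.862, -0.507, -0.0]
ft_force: [-0.4, -0.1, -0.8]
grip_width: 0.0376
grip_force: 40.6
```

Run:
```python
from h import *
s,R=tool();t=s["tool_pos"];print(s["joint_pos"],t,R.as_matrix().round(3).tolist())
tgt=np.array([.4386,-.0430,t[2]]);print("to go, tool axes",R.inv().apply(tgt-t))
p,d=read_camera("scene");u=pix("scene",[*tgt[:2],.1]);x,y=int(u[0])-30,int(u[1])-40
a=cv2.resize(p[y:y+60,x:x+60],(600,600),interpolation=cv2.INTER_CUBIC)
for q in([*tgt[:2],.089],[*t[:2],t[2]-.0185],[*t[:2],t[2]]):print((pix("scene",q)-[x,y]+.5)*10)
cv2.imwrite("pics/crop3.png",a[:,:,::-1])
```

```text
[ 2.74767486e-01  1.39221060e-01 -5.23340965e-01 -1.32435329e-04
 -9.09302930e-01  2.32585250e-01] [ 0.43856217 -0.04236604  0.16285218] [[0.486, -0.874, -0.001], [-0.874, -0.486, -0.0], [-0.0, 0.001, -1.0]]
to go, tool axes [5.72505193e-04 2.74907644e-04 8.00648961e-08]
[312.77098612 443.07707792]
[295.49025658 251.22242791]
[288.91144717 184.77201577]
```

View pics/crop3.png

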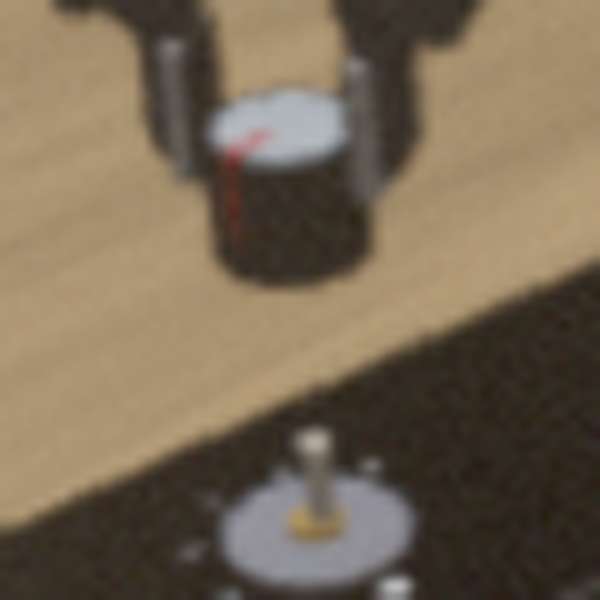

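Spindle tip seen at (313,438), as predicted, and the knob's axis is within 1 mm of it. Lowering now.

Call:
arm_command([
  [1, 0.0005, 0.0005, 0.015, 0, 0, 0],
  [1, 0, 0, 0.015, 0, 0, 0],
  [1, 0, 0, 0.015, 0, 0, 0],
  [1, 0, 0, 0.006, 0, 0, 0],
  [1, 0, 0, 0.003, 0, 0, 0],
  [1, 0, 0, 0.002, 0, 0, 0],
  [1, 0, 0, 0.002, 0, 0, 0],
  [1, 0, 0, 0, 0, 0, 0],
  [1, 0, 0, 0, 0, 0, 0],
])

```text
time_s: 9.67
tool_pos: [0.439, -0.043, 0.1058]
eef_rot: [-0.0, 0.862, -0.508, 0.0]
ft_force: [0.6, 0.5, -1.4]
grip_width: 0.0372
grip_force: 40.6
```

Call:
arm_command([
  [1, 0, 0, 0.002, 0, 0, 0],
  [1, 0, 0, 0.002, 0, 0, 0],
  [1, 0, 0, 0.002, 0, 0, 0],
  [1, 0, 0, 0, 0, 0, 0],
  [1, 0, 0, 0, 0, 0, 0],
])

```text
time_s: 10.08
tool_pos: [0.4386, -0.0431, 0.0992]
eef_rot: [0.0, 0.862, -0.508, -0.0]
ft_force: [-0.2, -0.4, -0.1]
grip_width: 0.0372
grip_force: 40.6
```

Call:
arm_command([
  [1, 0, 0, 0.0015, 0, 0, 0],
  [1, 0, 0, 0.0015, 0, 0, 0],
  [1, 0, 0, 0.0015, 0, 0, 0],
  [1, 0, 0, 0.001, 0, 0, 0],
  [1, 0, 0, 0, 0, 0, 0],
  [1, 0, 0, 0, 0, 0, 0],
])

```text
time_s: 10.58
tool_pos: [0.4387, -0.0431, 0.0944]
eef_rot: [0.0, 0.862, -0.508, 0.0]
ft_force: [-1.9, 0.4, 4.8]
grip_width: 0.0375
grip_force: 41.2
```

Call:
arm_command([
  [1, 0, 0, 0, 0, 0, 2],
  [1, 0, 0, 0, 0, 0, 2],
  [1, 0, 0, 0, 0, 0, 2],
  [1, 0, 0, 0, 0, 0, 2],
  [1, 0, 0, 0, 0, 0, 2],
  [1, 0, 0, 0, 0, 0, 0],
])

```text
time_s: 11.08
tool_pos: [0.4388, -0.0431, 0.0943]
eef_rot: [-0.0, 0.814, -0.581, 0.0]
ft_force: [-2.0, 0.5, 5.4]
grip_width: 0.0373
grip_force: 41.1
```

```bash
python3 -c "
from h import *
s,R=tool();print(s['tool_pos'],s['ft_force'],s['torque'])"
```

```text
[ 0.43884318 -0.04309314  0.09434877] [-1.99844854  0.45908841  5.44416674] [0.04704854 0.55489808 0.00619221]
```

Call:
arm_command([
  [1, 0, 0, 0, 0, 0, 2],
  [1, 0, 0, 0, 0, 0, 2],
  [1, 0, 0, 0, 0, 0, 2],
  [1, 0, 0, 0, 0, 0, 2],
  [1, 0, 0, 0, 0, 0, 2],
  [1, 0, 0, 0, 0, 0, 0],
])

```text
time_s: 11.58
tool_pos: [0.4385, -0.0434, 0.0938]
eef_rot: [0.0, 0.76, -0.649, 0.0]
ft_force: [-0.1, -1.4, 1.6]
grip_width: 0.0373
grip_force: 40.7
```

Force fell from 5.4 to 1.6 N, so the flats have met. I stop turning and push down.

Call:
arm_command([
  [1, 0, 0, 0.001, 0, 0, 0],
  [1, 0, 0, 0.001, 0, 0, 0],
  [1, 0, 0, 0.001, 0, 0, 0],
  [1, 0, 0, 0, 0, 0, 0],
  [1, 0, 0, 0, 0, 0, 0],
])

```text
time_s: 12.0
tool_pos: [0.4381, -0.0434, 0.0904]
eef_rot: [0.001, 0.76, -0.65, -0.0]
ft_force: [-1.8, -4.8, -0.6]
grip_width: 0.0373
grip_force: 40.6
```

Call:
arm_command([
  [1, 0, 0, 0.001, 0, 0, 0],
  [1, 0, 0, 0.001, 0, 0, 0],
  [1, 0, 0, 0.001, 0, 0, 0],
  [1, 0, 0, 0.001, 0, 0, 0],
  [1, 0, 0, 0, 0, 0, 0],
  [1, 0, 0, 0, 0, 0, 0],
])

```text
time_s: 12.5
tool_pos: [0.4384, -0.0434, 0.087]
eef_rot: [0.0, 0.76, -0.65, -0.0]
ft_force: [-0.8, -5.2, 2.0]
grip_width: 0.0373
grip_force: 40.9
```

Call:
arm_command([
  [1, 0, 0, 0.001, 0, 0, 0],
  [1, 0, 0, 0.001, 0, 0, 0],
  [1, 0, 0, 0.001, 0, 0, 0],
  [1, 0, 0, 0.001, 0, 0, 0],
  [1, 0, 0, 0, 0, 0, 0],
  [1, 0, 0, 0, 0, 0, 0],
])

```text
time_s: 13.0
tool_pos: [0.4387, -0.0434, 0.0849]
eef_rot: [0.0, 0.761, -0.649, 0.0]
ft_force: [-6.9, -3.5, 18.8]
grip_width: 0.0371
grip_force: 42.4
```

Call:
arm_command([
  [1, 0, 0, 0.0004, 0, 0, 0],
  [1, 0, 0, 0, 0, 0, 0],
  [1, 0, 0, 0, 0, 0, 0],
])

```text
time_s: 13.25
tool_pos: [0.4387, -0.0434, 0.0849]
eef_rot: [0.0, 0.761, -0.649, 0.0]
ft_force: [-8.1, -4.1, 22.5]
grip_width: 0.0373
grip_force: 42.5
```

Run:
```python
from h import *
s,R=tool();t=s["tool_pos"];print(t,s["ft_force"],s["torque"],s["joint_pos"][5])
p,d=read_camera("scene");c=[.4386,-.0432];u=pix("scene",[*c,.09]);x,y=int(u[0])-30,int(u[1])-30
a=cv2.resize(p[y:y+60,x:x+60],(600,600),interpolation=cv2.INTER_CUBIC)
for z in(.063,.067,.101):print(z,(pix("scene",[*c,z])-[x,y]+.5)*10)
cv2.imwrite("pics/crop4.png",a[:,:,::-1])
```

```text
[ 0.43870976 -0.04342782  0.08487551] [-8.07886111 -4.14318032 22.46714978] [-0.99871541  2.36625105 -0.05318864] -0.11631609670403519
0.063 [320.8344794 399.0238517]
0.067 [319.51739617 386.01447109]
0.101 [308.12434389 273.0598282 ]
```

View pics/crop4.png

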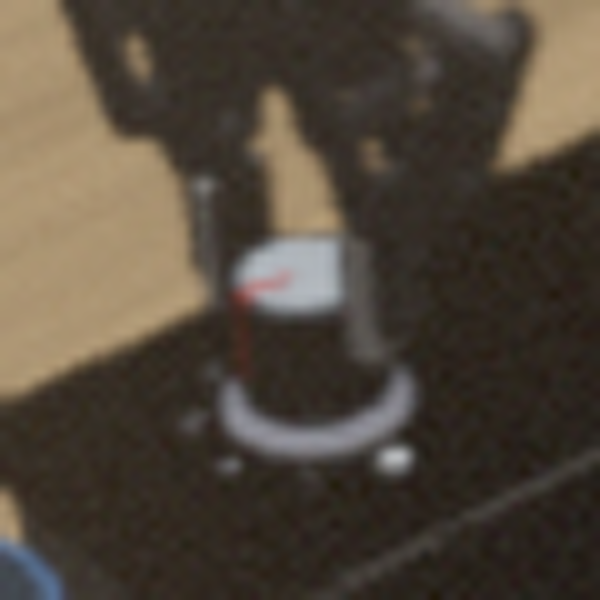

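The scene crop puts the knob's top at (308,273), where it should be when home. Pressing 0.4 mm further raised only the force, which means a solid stop. I relieve the press and turn anticlockwise.

Call:
arm_command([
  [1, 0, 0, -0.0012, 0, 0, 0],
  [1, 0, 0, -0.001, 0, 0, 0],
  [1, 0, 0, 0, 0, 0, -5],
  [1, 0, 0, 0, 0, 0, -5],
  [1, 0, 0, 0, 0, 0, -5],
  [1, 0, 0, 0, 0, 0, -5],
  [1, 0, 0, 0, 0, 0, -5],
  [1, 0, 0, 0, 0, 0, -5],
  [1, 0, 0, 0, 0, 0, 0],
  [1, 0, 0, 0, 0, 0, 0],
])

```text
time_s: 14.13
tool_pos: [0.4382, -0.0434, 0.0853]
eef_rot: [0.0, 0.903, -0.43, -0.0]
ft_force: [-4.6, -4.6, 8.0]
grip_width: 0.0371
grip_force: 41.1
```

Run:
```python
from h import *
s,R=tool();t=s["tool_pos"];print(t,s["ft_force"],s["torque"],s["joint_pos"][5],np.degrees(np.arctan2(*R.as_matrix()[[1,0],0])))
u=pix("scene",[.4386,-.0432,.09]);x,y=int(u[0])-30,int(u[1])-30
f=lambda a,b:ray("scene",(x+(a+.5)/10-.5,y+(b+.5)/10-.5),.101)
e=f(240,293)-f(290,277);print("pointer before turn",np.degrees(np.arctan2(e[1],e[0])),"off dot",ray("scene",(x+39,y+45.6),.060))
```

```text
[ 0.43818261 -0.04336699  0.08526446] [-4.55033738 -4.61490695  7.98057323] [-1.22712296  1.05591106 -0.02022629] 0.40746905523110716 -50.989134125886586
pointer before turn -108.04491575895426 off dot [ 0.46932117 -0.04729568  0.06      ]
```

Call:
arm_command([
  [1, 0, 0, -0.0005, 0, 0, -6],
  [1, 0, 0, 0, 0, 0, -6],
  [1, 0, 0, 0, 0, 0, -6],
  [1, 0, 0, 0, 0, 0, -6],
  [1, 0, 0, 0, 0, 0, -6],
  [1, 0, 0, 0, 0, 0, -6],
  [1, 0, 0, 0, 0, 0, -6],
  [1, 0, 0, 0, 0, 0, -6],
  [1, 0, 0, 0, 0, 0, -6],
  [1, 0, 0, 0, 0, 0, -6],
])

```text
time_s: 14.97
tool_pos: [0.4378, -0.0437, 0.0853]
eef_rot: [0.0, 0.997, 0.081, -0.001]
ft_force: [-3.9, -6.3, 4.6]
grip_width: 0.0371
grip_force: 40.8
```

Call:
arm_command([
  [1, 0, 0, 0, 0, 0, 0],
  [1, 0, 0, 0, 0, 0, 0],
  [1, 0, 0, 0, 0, 0, 0],
])

```text
time_s: 15.22
tool_pos: [0.4378, -0.0437, 0.0853]
eef_rot: [0.0, 0.997, 0.078, -0.001]
ft_force: [-1.8, -7.0, 5.2]
grip_width: 0.0369
grip_force: 40.9
```

```bash
cat > look.py <<'E'
from h import *
import sys
s,R=tool();t=s["tool_pos"];print(t,s["ft_force"],s["torque"],s["joint_pos"][5],np.degrees(np.arctan2(*R.as_matrix()[[1,0],0])))
c=np.array([.4386,-.0432])
for n in sys.argv[1:]:
    p,d=read_camera(n);u=pix(n,[*c,.101]);x,y=int(u[0])-25,int(u[1])-25
    q=p[y:y+50,x:x+50].astype(int);m=(q[...,0]-q[...,1:].max(2)>50)
    pts=np.array([ray(n,(x+b,y+a),.101)[:2] for a,b in np.argwhere(m)]).reshape(-1,2)
    pts=pts[np.linalg.norm(pts-c,axis=1)<.021]
    if len(pts): e=pts.mean(0)-c;print(n,len(pts),"pointer deg",np.degrees(np.arctan2(e[1],e[0])),np.linalg.norm(e))
    cv2.imwrite(f"pics/{n}_{s['time_s']:.1f}.png",cv2.resize(p[y:y+50,x:x+50],(500,500),interpolation=cv2.INTER_CUBIC)[:,:,::-1])
    print(f"pics/{n}_{s['time_s']:.1f}.png",[((pix(n,[*c,.101])-[x,y]+.5)*10).round(),((pix(n,[*(c+.0195*np.array([.9925,-.122])),.101])-[x,y]+.5)*10).round()])
E
python3 look.py scene
```

```text
[ 0.43779005 -0.04373445  0.08530823] [-1.79532232 -6.98314214  5.24548762] [-1.81670366  0.79866707  0.02011919] 1.454534336744294 8.994432301436674
pics/scene_15.2.png [array([258., 263.]), array([305., 295.])]
```

View pics/scene_15.2.png

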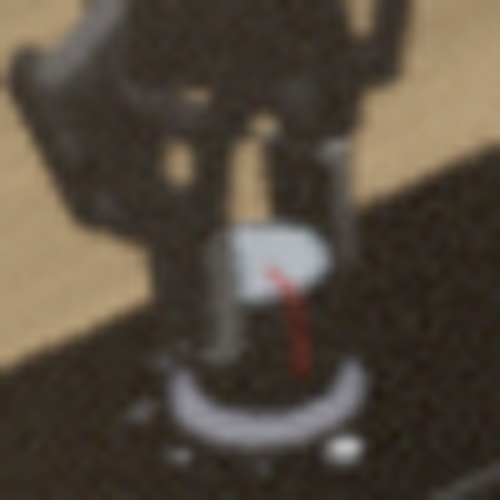

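The red line runs from (272,270) to the rim at (293,295). The off dot is at (343,449), so the knob has not quite reached off.

Run:
```python
from h import *
u=pix("scene",[.4386,-.0432,.101]);x,y=int(u[0])-25,int(u[1])-25
f=lambda a,b,z=.101:ray("scene",(x+(a+.5)/10-.5,y+(b+.5)/10-.5),z)
e=f(293,295)-f(272,270);print(np.degrees(np.arctan2(e[1],e[0])),f(293,295),f(272,270),f(302,370,.08),f(343,449,.06))
for a in(-7,-15,-22,-30):
  print(a,[((pix("scene",[.4386+.0195*np.cos(np.radians(a)),-.0432+.0195*np.sin(np.radians(a)),z])-[x,y]+.5)*10).round() for z in(.101,.08)])
```

```text
-20.198244552789387 [ 0.45602202 -0.04774532  0.101     ] [ 0.44383062 -0.04326019  0.101     ] [ 0.45780646 -0.04868943  0.08      ] [ 0.46857068 -0.04708414  0.06      ]
-7 [array([305., 295.]), array([312., 365.])]
-15 [array([296., 298.]), array([303., 369.])]
-22 [array([287., 301.]), array([294., 372.])]
-30 [array([277., 304.]), array([284., 375.])]
```

Call:
arm_command([
  [1, 0, 0, 0, 0, 0, -2],
  [1, 0, 0, 0, 0, 0, -2],
  [1, 0, 0, 0, 0, 0, 0],
  [1, 0, 0, 0, 0, 0, 0],
])

```text
time_s: 15.6
tool_pos: [0.4378, -0.0437, 0.0853]
eef_rot: [0.0, 0.994, 0.113, -0.001]
ft_force: [-2.2, -6.6, 5.2]
grip_width: 0.0372
grip_force: 40.9
```

```bash
python3 look.py
```

```text
[ 0.43781549 -0.04373862  0.08531611] [-2.15381384 -6.57485004  5.19042199] [-1.93637362  0.75112067 -0.04456687] 1.524389059092372 12.999572924603005
```

Call:
arm_command([
  [1, 0, 0, 0, 0, 0, -2],
  [1, 0, 0, 0, 0, 0, -2],
  [1, 0, 0, 0, 0, 0, 0],
  [1, 0, 0, 0, 0, 0, 0],
])

```text
time_s: 15.93
tool_pos: [0.4378, -0.0438, 0.0853]
eef_rot: [0.0, 0.989, 0.148, -0.001]
ft_force: [-2.8, -7.2, 4.7]
grip_width: 0.0373
grip_force: 40.9
```

```bash
python3 look.py scene top
```

```text
[ 0.43777038 -0.043789    0.0853003 ] [-2.84039498 -7.22627874  4.74516151] [-1.94393338  0.80464442 -0.03931889] 1.5942064236054385 16.999194319371945
scene 2 pointer deg -6.1454187904894395 0.016960484735833503
pics/scene_15.9.png [array([258., 263.]), array([305., 295.])]
pics/top_15.9.png [array([263., 257.]), array([273., 157.])]
```

Call:
arm_command([
  [1, 0, 0, 0, 0, 0, -1.5],
  [1, 0, 0, 0, 0, 0, -1.5],
  [1, 0, 0, 0, 0, 0, 0],
  [1, 0, 0, 0, 0, 0, 0],
])

```text
time_s: 16.37
tool_pos: [0.4378, -0.0438, 0.0853]
eef_rot: [0.0, 0.985, 0.174, -0.001]
ft_force: [-3.0, -7.2, 3.7]
grip_width: 0.0371
grip_force: 40.9
```

```bash
python3 look.py
```

```text
[ 0.43776003 -0.04380303  0.08530579] [-3.02610585 -7.19324884  3.71711459] [-1.91881436  0.74611928  0.01956085] 1.6465699935948557 19.99939551008481
```

Call:
arm_command([
  [1, 0, 0, 0, 0, 0, -1.5],
  [1, 0, 0, 0, 0, 0, -1.5],
  [1, 0, 0, 0, 0, 0, 0],
  [1, 0, 0, 0, 0, 0, 0],
])

```text
time_s: 16.7
tool_pos: [0.4378, -0.0438, 0.0853]
eef_rot: [0.0, 0.98, 0.199, -0.001]
ft_force: [-2.7, -7.1, 4.9]
grip_width: 0.0373
grip_force: 40.9
```

```bash
python3 look.py scene
```

```text
[ 0.43775963 -0.04382526  0.08530109] [-2.73121115 -7.13577796  4.92758679] [-1.99873347  0.76088568 -0.03741232] 1.698915532980498 22.995944797759666
scene 2 pointer deg -4.168623318939527 0.014308442106372289
pics/scene_16.7.png [array([258., 263.]), array([305., 295.])]
```

View pics/scene_16.7.png

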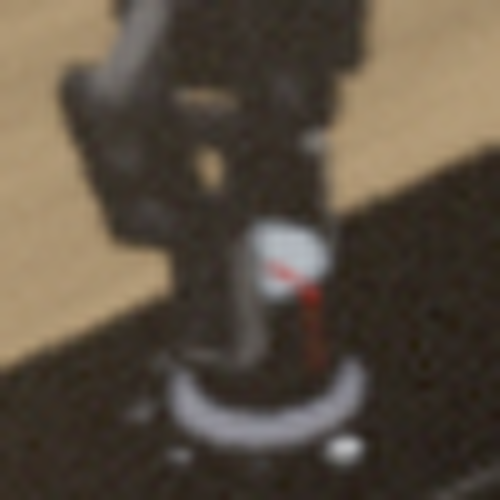

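The red rim end is now at (312,294). Off is predicted near (305–308,295), so the pointer is close to the dot. I feel for the stop.

Call:
arm_command([
  [1, 0, 0, 0, 0, 0, -1.5],
  [1, 0, 0, 0, 0, 0, -1.5],
  [1, 0, 0, 0, 0, 0, 0],
  [1, 0, 0, 0, 0, 0, 0],
])

```text
time_s: 17.08
tool_pos: [0.4378, -0.0438, 0.0853]
eef_rot: [0.0, 0.974, 0.225, -0.001]
ft_force: [-2.3, -7.0, 4.4]
grip_width: 0.0373
grip_force: 40.8
```

```bash
python3 look.py; sleep 0; python3 -c "
from h import *
print(readout.sense()['effort'][5])"
```

```text
[ 0.43777254 -0.04383214  0.08530067] [-2.32170169 -6.9868105   4.36891334] [-2.01893574  0.69776997 -0.01549419] 1.7512532513858667 25.993610274547937
0.033830765169113874
```

Call:
arm_command([
  [-1, 0, 0, 0, 0, 0, 0],
  [-1, 0, 0, 0, 0, 0, 0],
  [-1, 0, 0, 0, 0, 0, 0],
  [-1, 0, 0, 0, 0, 0, 0],
  [-1, 0, 0, -0.03, 0, 0, 0],
  [-1, 0, 0, -0.04, 0, 0, 0],
  [-1, 0, 0, -0.04, 0, 0, 0],
  [-1, 0, 0, -0.03, 0, 0, 0],
  [-1, -0.0175, 0.036, 0, 0, 0, 0],
  [-1, -0.0175, 0.036, 0, 0, 0, 0],
])

```text
time_s: 17.92
tool_pos: [0.4408, -0.1221, 0.2281]
eef_rot: [0.0, 0.974, 0.228, 0.004]
ft_force: [0.5, 0.2, 0.0]
grip_width: 0.0856
grip_force: 0.0
```

Call:
arm_command([
  [-1, -0.0175, 0.036, 0, 0, 0, 0],
  [-1, -0.0175, 0.036, 0, 0, 0, 0],
  [-1, -0.0175, 0.036, 0, 0, 0, 0],
  [-1, -0.0175, 0.036, 0, 0, 0, 0],
  [-1, -0.0175, 0.036, 0, 0, 0, 0],
  [-1, 0, 0, 0, 0, 0, 0],
])

```text
time_s: 18.42
tool_pos: [0.439, -0.3286, 0.2243]
eef_rot: [0.001, 0.975, 0.222, -0.0]
ft_force: [0.5, 0.9, 0.2]
grip_width: 0.0859
grip_force: 0.0
```

```bash
python3 look.py top scene
python3 - <<'E'
from h import *
p,d=read_camera("top");cv2.imwrite("pics/f.png",cv2.resize(p[230:290,260:380],(800,400),interpolation=cv2.INTER_CUBIC)[:,:,::-1])
E
```

```text
[ 0.43902694 -0.32856905  0.22434149] [0.48695534 0.91920544 0.15989131] [ 0.01730676 -0.13144231  0.04156604] 2.363996316364267 25.648078168293576
top 13 pointer deg -13.005814308772816 0.011829830392800268
pics/top_18.4.png [array([263., 257.]), array([273., 157.])]
scene 1 pointer deg -11.945328110739686 0.012664710341812444
pics/scene_18.4.png [array([258., 263.]), array([305., 295.])]
```

View pics/f.png

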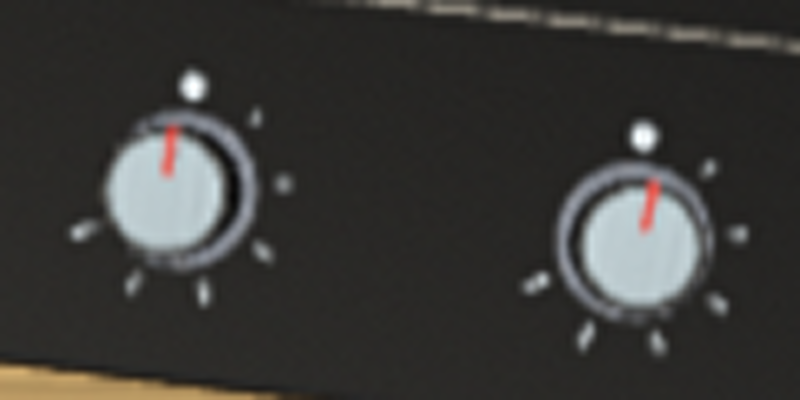

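From above, the red line runs (645,230)→(656,181), about 12.8° clockwise. The off dot lies at about 7–8°, so the knob sprang back some 5° short of off. The fitted knob is unchanged. I regrip and turn a little more.

Call:
arm_command([
  [-1, 0.0175, -0.036, 0, 0, 0, 0],
  [-1, 0.0175, -0.036, 0, 0, 0, 0],
  [-1, 0.0175, -0.036, 0, 0, 0, 0],
  [-1, 0.0175, -0.036, 0, 0, 0, 0],
  [-1, 0.0175, -0.036, 0, 0, 0, 0],
  [-1, 0.0175, -0.036, 0, 0, 0, 0],
  [-1, 0.0175, -0.036, 0, 0, 0, 0],
  [-1, 0, 0, 0, 0, 0, 0],
  [-1, 0, 0, 0, 0, 0, 0],
  [-1, 0, 0, 0, 0, 0, 0],
])

```text
time_s: 19.4
tool_pos: [0.4383, -0.0419, 0.2254]
eef_rot: [-0.0, 0.974, 0.226, 0.0]
ft_force: [-0.0, -0.3, 0.1]
grip_width: 0.0855
grip_force: 0.0
```

Run:
```python
from h import *
s,R=tool();print(s["tool_pos"],R.inv().apply(np.array([.4378,-.0442,.0855])-s["tool_pos"]))
```

```text
[ 0.43825957 -0.04194493  0.22535908] [-0.00148085  0.00182298  0.13985829]
```

Call:
arm_command([
  [-1, -0.0015, 0.0018, 0.03, 0, 0, 0],
  [-1, 0, 0, 0.03, 0, 0, 0],
  [-1, 0, 0, 0.03, 0, 0, 0],
  [-1, 0, 0, 0.03, 0, 0, 0],
  [-1, 0, 0, 0.017, 0, 0, 0],
  [-1, 0, 0, 0, 0, 0, 0],
  [-1, 0, 0, 0, 0, 0, 0],
])

```text
time_s: 19.98
tool_pos: [0.4378, -0.0464, 0.0878]
eef_rot: [0.0, 0.975, 0.224, -0.001]
ft_force: [0.8, 1.0, 0.6]
grip_width: 0.0857
grip_force: 0.0
```

Call:
arm_command([
  [1, 0, 0, 0, 0, 0, 0],
  [1, 0, 0, 0, 0, 0, 0],
  [1, 0, 0, 0, 0, 0, 0],
  [1, 0, 0, 0, 0, 0, 0],
  [1, 0, 0, 0, 0, 0, 0],
  [1, 0, 0, 0, 0, 0, 0],
  [1, 0, 0, 0, 0, 0, 0],
  [1, 0, 0, 0, 0, 0, 0],
])

```text
time_s: 20.65
tool_pos: [0.4384, -0.0446, 0.0895]
eef_rot: [-0.0, 0.974, 0.225, 0.001]
ft_force: [-3.3, 4.9, 7.4]
grip_width: 0.037
grip_force: 39.2
```

Call:
arm_command([
  [1, 0, 0, 0, 0, 0, -2],
  [1, 0, 0, 0, 0, 0, -2],
  [1, 0, 0, 0, 0, 0, -2],
  [1, 0, 0, 0, 0, 0, -2],
  [1, 0, 0, 0, 0, 0, -2],
  [1, 0, 0, 0, 0, 0, 0],
  [1, 0, 0, 0, 0, 0, 0],
])

```text
time_s: 21.23
tool_pos: [0.4387, -0.0446, 0.0896]
eef_rot: [-0.0, 0.951, 0.309, 0.001]
ft_force: [-2.3, 3.1, 8.0]
grip_width: 0.0376
grip_force: 39.3
```

```bash
python3 look.py scene
```

```text
[ 0.43870797 -0.04456623  0.08955789] [-2.27314446  3.08703497  8.01171504] [1.26555412 0.82880503 0.04849225] 1.9306206487475006 36.00782131814741
scene 1 pointer deg -4.1858895266119545 0.014328365644959987
pics/scene_21.2.png [array([258., 263.]), array([305., 295.])]
```

Call:
arm_command([
  [1, 0, 0, 0, 0, 0, -2],
  [1, 0, 0, 0, 0, 0, -2],
  [1, 0, 0, 0, 0, 0, 0],
  [1, 0, 0, 0, 0, 0, 0],
])

```text
time_s: 21.62
tool_pos: [0.4387, -0.0445, 0.0895]
eef_rot: [-0.0, 0.94, 0.342, 0.001]
ft_force: [-3.7, 4.2, 6.9]
grip_width: 0.0369
grip_force: 39.2
```

```bash
python3 look.py
```

```text
[ 0.43870915 -0.04454817  0.08954261] [-3.6891606   4.22881955  6.93330049] [1.32959406 0.85339339 0.02875916] 2.000442091523968 40.01035903428249
```

Call:
arm_command([
  [1, 0, 0, 0, 0, 0, -1],
  [1, 0, 0, 0, 0, 0, 0],
  [-1, 0, 0, 0, 0, 0, 0],
  [-1, 0, 0, 0, 0, 0, 0],
  [-1, 0, 0, 0, 0, 0, 0],
  [-1, 0, 0, 0, 0, 0, 0],
  [-1, 0, 0, -0.035, 0, 0, 0],
  [-1, 0, 0, -0.04, 0, 0, 0],
  [-1, 0, 0, -0.04, 0, 0, 0],
  [-1, 0, 0, -0.025, 0, 0, 0],
])

```text
time_s: 22.45
tool_pos: [0.4394, -0.0455, 0.2321]
eef_rot: [0.001, 0.937, 0.35, 0.003]
ft_force: [1.3, 0.3, -0.3]
grip_width: 0.0855
grip_force: 0.0
```

Call:
arm_command([
  [-1, -0.026, 0.03, 0, 0, 0, 0],
  [-1, -0.026, 0.03, 0, 0, 0, 0],
  [-1, -0.026, 0.03, 0, 0, 0, 0],
  [-1, -0.026, 0.03, 0, 0, 0, 0],
  [-1, -0.026, 0.03, 0, 0, 0, 0],
  [-1, -0.026, 0.03, 0, 0, 0, 0],
  [-1, -0.026, 0.03, 0, 0, 0, 0],
  [-1, 0, 0, 0, 0, 0, 0],
])

```text
time_s: 23.12
tool_pos: [0.4379, -0.3288, 0.2271]
eef_rot: [0.0, 0.938, 0.347, -0.001]
ft_force: [-0.0, 0.3, -0.7]
grip_width: 0.0856
grip_force: 0.0
```

```bash
python3 look.py top
python3 - <<'E'
from h import *
p,d=read_camera("top");cv2.imwrite("pics/g.png",cv2.resize(p[230:290,260:380],(800,400),interpolation=cv2.INTER_CUBIC)[:,:,::-1])
# line fits for both pointers (red-weighted PCA)
for n,(x0,x1,y0,y1) in dict(ours=(344,372,253,280),other=(274,300,246,272)).items():
    q=p[y0:y1,x0:x1].astype(float);w=np.clip(q[...,0]-q[...,1:].max(2)-25,0,None);yy,xx=np.mgrid[y0:y1,x0:x1]
    P=np.array([ray("top",(a,b),.101)[:2] for a,b in zip(xx[w>0],yy[w>0])]);W=w[w>0]
    m=np.average(P,axis=0,weights=W);e=np.linalg.eigh(np.cov(P.T,aweights=W))[1][:,1];e*=np.sign(e[0])
    print(n,len(W),m,np.degrees(np.arctan2(e[1],e[0])))
K=ray("top",(356.17,250),.06);O=ray("top",(288.5,242.5),.06);v=K-O;print("off axis from dots",np.degrees(np.arctan2(v[0],-v[1])),v)
u=pix("top",[.4386,-.0432,.101]).astype(int);print("depths ours/other",np.median(d[u[1]-3:u[1]+4,u[0]-3:u[0]+4]),np.median(d[256:263,281:287]))
E
```

```text
[ 0.43788613 -0.32876028  0.22711379] [-0.01924141  0.25122535 -0.73524385] [ 0.03909249 -0.09936585 -0.00028511] 2.6259847336015176 40.618293129224114
top 15 pointer deg -8.050232241110844 0.011585437613656789
pics/top_23.1.png [array([263., 257.]), array([273., 157.])]
ours 17 [ 0.450636   -0.04443789] -1.872854089843391
other 15 [0.46774969 0.09453196] -7.719714091584794
off axis from dots -6.993310380153179 [-0.01709492 -0.13936143  0.        ]
depths ours/other 0.7556064 0.7600616
```

View pics/g.png

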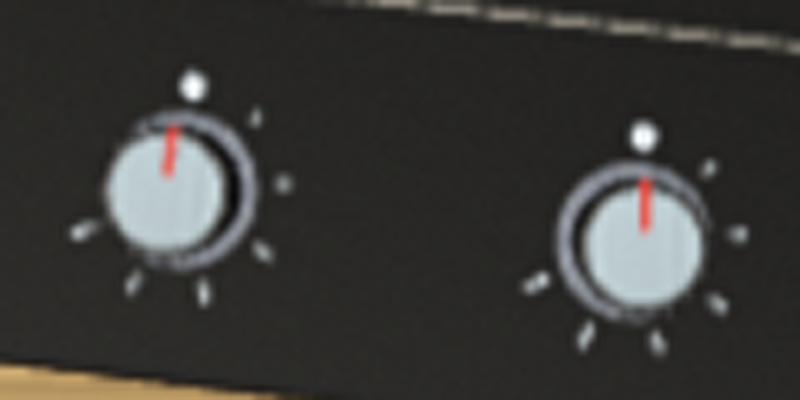

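```bash
cat > hz.py <<'E'
from h import *
m=camera_model("top");R=cv2.Rodrigues(np.array(m["rvec"],float))[0];t=np.array(m["tvec"],float).ravel()
p,d=read_camera("top");K=np.array(m["intrinsics"]);D=np.array(m["dist"])
def pts(mask):
    v,u=np.nonzero(mask&(d>0));n=cv2.undistortPoints(np.stack([u,v],1)[:,None].astype(float),K,D)[:,0]
    return (np.c_[n,np.ones(len(n))]*d[v,u][:,None]-t)@R
lum=p.astype(int).min(2)>165
for n,(x0,x1,y0,y1) in dict(ours=(344,368,256,278),other=(274,296,248,270)).items():
    M=np.zeros_like(lum);M[y0:y1,x0:x1]=lum[y0:y1,x0:x1];M=cv2.erode(M.astype(np.uint8),np.ones((3,3)))>0
    P=pts(M);A=np.c_[P[:,:2]-P[:,:2].mean(0),np.ones(len(P))];c=np.linalg.lstsq(A,P[:,2],rcond=None)[0]
    print(n,len(P),"centre",P.mean(0).round(4),"median z",np.median(P[:,2]).round(4),"slope",c[:2].round(3))
    for k,(a,b,e,f) in dict(glass=(310,330,240,280)).items():
        G=np.zeros_like(lum);G[e:f,a:b]=True;print("glass z",np.median(pts(G)[:,2]))
E
python3 hz.py
```

```text
ours 126 centre [ 0.4365 -0.0435  0.1024] median z 0.1024 slope [0.002 0.007]
glass z 0.06116705855988256
other 122 centre [0.4538 0.0959 0.1024] median z 0.1023 slope [ 0.008 -0.008]
glass z 0.06116705855988256
```

The last view shows the red line at (645,180–230) pointing at the off dot (643,135), within about 4°. Depth puts the knob's top level with the fitted knob's, so it is fully home. The gripper is clear, so I'm handing in.

```bash
python3 -c "
from plant import job_done
print(job_done())"
```

```text
the job is handed in; nothing more can be done
None
```

The knob is fully home on the spindle, turned anticlockwise to off with its pointer within about 4° of the off dot, and released; the first release sprang back about 5° short of off, so I regripped once, I never clearly felt the off stop, and I touched nothing else.

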